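# Unscrew the reverse-threaded wheel nut

### The arm

A 7-joint arm with a two-finger parallel gripper is mounted at the origin on the work surface. World frame = base frame: x ahead of the robot, y to its left, z up, the work surface at z = 0. Lengths are in m, angles in rad, forces in N, time in s.
With the tool pointing down it reaches from about 0.425 to 0.925 m from the base axis. Payload 6.8 kg.
Tool frame: the origin (TCP) lies midway between the tips of the shut fingers; the grasp point (between the pads) lies r.grip_point_offset behind it (r.grip_point_offset is the distance from the TCP to the grasp point, in m); z points along the fingers, y is the direction in which the jaws open and shut (so a half turn about z gives the same grasp; the last joint's range is limited). The gripper opens to 85 mm and grips with 20 to 120 N. Pads are 22 mm wide; open, the fingers measure 114 mm over their backs; the gripper's body (76 mm by 85 mm) begins 54 mm behind the grasp point. The pads swing forward as they close: fully open they stand 13 mm farther back than shut.
Start: joints at [-1.224, 0.477, 0.022, 1.555, -0.011, 1.109, -0.083], TCP at [0.297, 0.606, 0.231] pointing down, gripper open.
Joint ranges: [-2.96, 2.96], [-0.34, 2.1], [-1.41, 1.46], [0.24, 2.44], [-1.37, 4.51], [0.17, 1.92], [-2.96, 2.96]. Speed limits (rad/s): [2.39, 2.39, 3.14, 3.14, 3.14, 3.14, 3.14].

### API

Orientations are given as a rotation vector (axis times angle).
In Python, from bench import r gives the robot as it stands. The module is installed in compiled form; this text tells all that it offers.
- The arm moves only by the tool play_rows, never from a script. Its argument "deltas" is a list of rows, each a list of 3 entries, a list of its own where there are three numbers: the finger opening in mm, from 0 to 85.4, then the shift along the tool's x, y, z in mm, then the turn, a rotation vector about the tool's x, y, z in rad. A call has 1 to 8 rows; each row is the pose to reach, as a shift and turn from the pose measured when the call began, along the tool's axes at that moment; what a row does not reach only later rows make up. A row lasts 1/8 s, in which the tool goes at most 62.5 mm and 10.7 degrees, less where a joint would pass 70% of its speed; a pose out of reach is approached as far as the arm can. A call with a gripper value outside its range is refused whole. The fingers move at their own pace and stop on an object; "squeeze" is the grip in N (left out, the last holds). Time passes only in rows, so rows that repeat a pose let the fingers close. It gives the time, the measured TCP pose, the force and the opening at its end, in the units of the state.
- r.get_obs(): the state, without advancing time (a new reading comes with each control period).
- r.grab_frame(name): name is "side" or "top"; returns (picture, depth): 480x640x3 uint8, red, green, blue; 480x640 float32, m along the optical axis (not along the pixel's ray), 0 where there is no reading.
- r.camera_model(name): a dict with "mtx" (3x3 intrinsics, pixels), "D" ([k1, k2, p1, p2, k3] as OpenCV has them; the pictures are not rectified), "rvec" (rotation vector, rad) and "tvec" (3), from world to camera coordinates, as OpenCV has them. Camera axes: x right, y down, z forward; pixel columns grow to the right and rows downward; lengths in m; the calibration is good to about 2 mm. A picture is of the moment at which its call begins. camera_model takes no time and is no camera call.
- r.hand_in(): hands the job in, once; it reports no verdict.
The state is a dict: "clock": time; "joints": joint angles; "qvel": joint speeds; "tau": joint torques, N m; "tcp_pos": TCP position; "orientation": TCP orientation; "contact_force": force on the tool from outside, world axes, zero at the start; "moment": the same for the moment, N m; "grip_width": finger opening in m.
Only numpy, scipy, OpenCV 4.12 (cv2) and the standard library are available. Lean on these libraries where they do the work, as an engineer would, in place of code of your own. Each camera call takes 0.05 s, during which the arm holds its last target. There are 200 camera calls.

### The job

The brass nut with the dark notched corners holds the orange-brown grinding wheel on its upright spindle by a reverse thread: unscrew it the opposite way from normal (clockwise seen from above) until you feel it turn against the light sprung catch at the end of its thread and it comes free, lift it straight off (do not force it past the catch), and set it down upright, as it sat on the spindle, in the white parts tray without dropping it. Do not pull, push or strain it hard against the spindle or its washer, and leave the steel nut on the other stand and everything else on the bench as they are.

Things in the scene. Friction and masses are not known exactly. Their poses are not given: they have to be found in the camera images.
- nut_rev: Brass hexagonal hand nut with dark notched corners, 46 mm over the flats, 53 mm over the corners, 36 mm tall, 31 mm bore right through, 0.22 to 0.34 kg. Origin: centre of its underside; z up along its axis. Flats face its own +x and every 60 degrees from there. 1.5 mm sideways and about 8 mm axial play in the thread. It stays put between grasps (the catch may turn it back a little).
- nut_top (a point): Centre of the brass nut's top, 36 mm above its origin. Reverse thread, 28 mm lead: clockwise from above raises the nut 4.5 mm per rad. After 1.6 to 3.3 rad in all (hidden, different each time) it meets a sprung catch that resists with 0.05 to 0.17 N m; 0.2 to 0.5 rad into the catch, and nowhere else, the nut lifts straight off; then comes a hard stop. Counter-clockwise drives it down and tightens it.
- stand_rev: Fixed green wheel stand, foot 110 x 110 x 30 mm, with an orange-brown grinding wheel 110 mm across (top 50 mm above the bench), a red disc and a sprung steel washer 44 mm across that presses the nut up with about 4 to 9 N. Origin: on the spindle axis at bench level; z up. The nut's underside starts 60 to 68 mm above the bench.
- spindle_tip (a point): Tip of the fixed upright steel spindle, on its axis, 100 mm above the bench; 28 mm over the thread. The nut is clear of it once its underside is above 102 mm. Spindle and washer must never be pressed by the nut with more than 30 N, all contacts added up.
- tray: Fixed white plastic parts tray, 180 mm (its x) x 140 mm (its y), 30 mm high, walls and floor 4 mm thick, empty. Origin: centre of its underside; inner floor 4 mm above it.
- stand_std: The other wheel stand, same foot and spindle height but a grey wheel, a blue disc and a plain steel hexagonal nut with an ordinary thread, its top 98 mm above the bench. Bystander: leave alone. Origin as for the first stand.
- nut_std (a joint): Angle of the plain steel nut on the other stand, rad; it must stay as it is, near 0.
- wrench: open spanner lying on the bench, bystander. Its origin is on its underside.
- screwdriver: screwdriver with a red handle lying on the bench, bystander. Its origin is on its underside.
- spray_can: green spray can, 56 mm across, 100 mm tall, standing, bystander. Its origin is on its underside.
- grease_jar: amber jar, 70 mm across, 70 mm tall, bystander. Its origin is on its underside.
- carton: cardboard carton 140 x 160 x 110 mm, bystander. Its origin is on its underside.
- flange: flat steel ring 60 mm across, 8 mm thick, lying on the bench, bystander. Its origin is on its underside.
Things that resemble listed ones, but are neither listed nor needed, are in the scene too. What is meant by the nut_rev is not pink or red, and is the smaller of those in its own colour.

How it is judged:
On the way:
1. the brass nut is lifted clear of the spindle's tip (z of nut_rev in the frame of stand_rev above 0.102 m), for 0.1 s.
At the end, for the whole second after the job is handed in: The brass nut stands upright (within 0.1 rad, the side that was down still down) on the tray's inner floor, wholly inside its walls (axis within 67 mm of the tray's centre along its length and 47 mm across), at rest and released; the steel nut is within 0.2 rad of its start (x of nut_rev in the frame of tray between -0.067 and 0.067 m and y of nut_rev in the frame of tray between -0.047 and 0.047 m and z of nut_rev in the frame of tray below 0.008 m and angle between nut_rev's own z axis and vertical below 0.1 rad and linear speed of nut_rev below 0.02 m/s and value of joint nut_std between -0.2 and 0.2 rad); the robot touches nothing.
It fails at once if the brass nut is forced against its spindle or washer with more than 30 N (contact force between nut_rev and stand_rev above 30 N).
It fails at once if the brass nut is dropped (it moves faster than 0.6 m/s while not held) (contact force between nut_rev and the fingers below 0.05 N and linear speed of nut_rev above 0.6 m/s).
It fails at once if the steel nut is turned by more than 0.2 rad (value of joint nut_std above 0.2 rad or value of joint nut_std below -0.2 rad).
It fails at once if a bystander is moved by more than 30 mm (distance of any of wrench, screwdriver, spray_can, grease_jar, carton, flange from where it was at the start of the episode above 0.03 m).
It also fails if it takes over 72 s, if anything falls off the work surface, if the arm or the gripper's body presses on something with over 40 N, if the wrist force passes 120 N, or if a joint passes its speed limit or range.

## Working session

There is one attempt and no reset: what is moved stays moved. The work goes in short steps, Python scripts to look and compute and a tool call to move; the robot and the scene stay as the last step left them, time stands still between calls to the robot, and variables do not carry over. Pictures are saved under pics/ and viewed, about 8 in all and at most 12, crops included, and the job is handed in when it is done.

Besides the shell and the picture viewer there is one more tool, called after ">>>" as a command line: name --argument value ..., lists and objects as JSON in quotes. play_rows: Moves the arm, as the interface text tells. Its arguments: {"type":"object","properties":{"deltas":{"type":"array"},"squeeze":{"type":"number"}},"required":["deltas"]}

```bash
mkdir -p pics; cat > h.py <<'E'
from bench import r
import numpy as np, cv2
from scipy.spatial.transform import Rotation as R
def cam(n):
    m=r.camera_model(n); K=np.array(m["mtx"],float); D=np.array(m["D"],float)
    Rm=cv2.Rodrigues(np.array(m["rvec"],float))[0]; t=np.array(m["tvec"],float).ravel()
    return K,D,Rm,t
def rays(n,px):
    K,D,Rm,t=cam(n); u=cv2.undistortPoints(np.array(px,float).reshape(-1,1,2),K,D).reshape(-1,2)
    return -Rm.T@t, np.c_[u,np.ones(len(u))]@Rm
def onplane(n,px,z):
    c,d=rays(n,px); return c+d*((z-c[2])/d[:,2])[:,None]
def proj(n,p):
    K,D,Rm,t=cam(n); return cv2.projectPoints(np.array(p,float).reshape(-1,1,3),cv2.Rodrigues(Rm)[0],t,K,D)[0].reshape(-1,2)
def world(n,dep):
    h,w=dep.shape; v,u=np.mgrid[:h,:w]; c,d=rays(n,np.c_[u.ravel(),v.ravel()])
    return (c+d*dep.reshape(-1,1)).reshape(h,w,3)
E
python3 - <<'E'
from h import *
for n in("top","side"):
    im,d=r.grab_frame(n); cv2.imwrite(f"pics/{n}0.png",im[:,:,::-1]); np.save(f"{n}0.npy",d); np.save(f"{n}0im.npy",im)
    K,D,Rm,t=cam(n); print(n,K[0,0],-Rm.T@t,Rm[2])
print(r.get_obs(), r.grip_point_offset)
E
```

```text
top 476.7300735677135 [0.38731637 0.11064982 1.3446134 ] [ 1.11764386e-01  4.59443477e-04 -9.93734628e-01]
side 545.7524660032171 [ 0.41894689 -0.76908776  0.95900603] [ 0.09663369  0.70726376 -0.70031415]
{'clock': 0.1, 'joints': array([-1.22408399,  0.47773793,  0.02237406,  1.55636965, -0.01148558,
        1.10927788, -0.08313218]), 'qvel': array([ 0.00011979, -0.00230877,  0.00190518, -0.00198674, -0.00207301,
        0.00064016,  0.00051972]), 'tau': array([ 3.85170497e-03, -5.97756708e+01,  1.61342919e+00, -2.81954205e+01,
        1.27842525e-02,  5.05714313e-03,  1.34475710e-05]), 'tcp_pos': array([0.29631912, 0.60588387, 0.23040259]), 'orientation': array([-7.08275903e-01, -3.06047502e+00,  2.58921616e-03]), 'contact_force': array([-0.15568768,  0.33865805,  0.16009233]), 'moment': array([-0.0110779 ,  0.02662092, -0.00660034]), 'grip_width': 0.08544738029320105} 0.0187
```

View pics/top0.png

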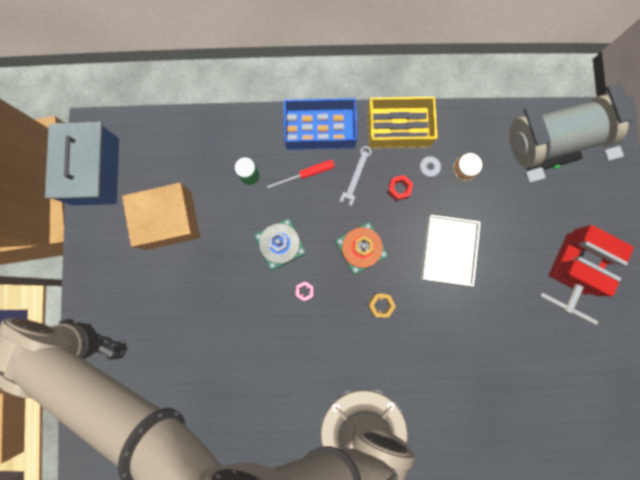

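View pics/side0.png

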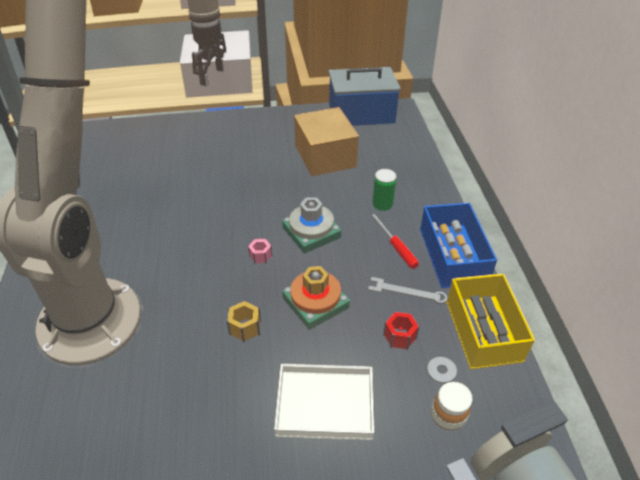

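Candidates: the brass nut on the orange wheel, top (364,246) / side (316,280); a larger brass nut loose on the bench, top (382,306); pink, top (305,291); red, top (401,187). The one on the orange-brown wheel fits, because it is brass, the smaller of the two, and has the green stand and red disc. I'll confirm it in a crop and measure it.

```bash
python3 - <<'E'
from h import *
T=np.load("top0im.npy");S=np.load("side0im.npy");dt=np.load("top0.npy");ds=np.load("side0.npy")
a=cv2.resize(T[205:285,324:404],(400,400),interpolation=3);b=cv2.resize(S[250:330,276:356],(400,400),interpolation=3)
cv2.imwrite("pics/crop.png",np.hstack([a,b])[:,:,::-1])
for n,im,d in(("top",T,dt),("side",S,ds)):
    W=world(n,d); hsv=cv2.cvtColor(im,cv2.COLOR_RGB2HSV)
    print(n,"bench z",np.median(W[330:360,250:300,2]) if n=="top" else np.median(W[180:220,180:240,2]))
    x0,y0=(364,246) if n=="top" else (316,280)
    for y in range(y0-14,y0+15,4): print([tuple(map(int,hsv[y,x]))+(round(float(W[y,x,2])*1000),) for x in range(x0-12,x0+13,4)])
    if n=="top":
        g=W[...,2]; m=(hsv[...,1]<40)&(hsv[...,2]>190); m[:205]=0;m[295:]=0;m[:,:415]=0;m[:,490:]=0
        c=max(cv2.findContours(m.astype(np.uint8),0,2)[0],key=cv2.contourArea); q=cv2.minAreaRect(c); print("tray",q)
        box=onplane(n,cv2.boxPoints(q),.03);print(box,box.mean(0),np.linalg.norm(np.diff(box,axis=0),axis=1))
E
```

```text
top bench z 0.0007741986670246614
[(10, 146, 229, 53), (10, 146, 230, 51), (10, 152, 228, 51), (10, 146, 231, 50), (10, 149, 229, 59), (10, 147, 225, 50), (6, 64, 148, 2)]
[(10, 147, 233, 51), (9, 151, 235, 50), (8, 157, 242, 50), (16, 136, 223, 100), (10, 148, 229, 52), (10, 144, 230, 52), (10, 145, 227, 53)]
[(9, 152, 237, 50), (14, 151, 239, 102), (18, 139, 215, 95), (16, 104, 133, 95), (19, 140, 227, 99), (12, 134, 211, 54), (10, 149, 231, 51)]
[(4, 168, 252, 53), (18, 142, 223, 100), (23, 13, 176, 81), (113, 5, 187, 102), (16, 42, 157, 80), (16, 147, 240, 101), (10, 146, 231, 50)]
[(3, 168, 253, 51), (19, 139, 227, 97), (25, 19, 172, 74), (15, 11, 138, 97), (17, 52, 183, 86), (14, 151, 245, 98), (10, 147, 231, 51)]
[(6, 158, 244, 47), (7, 172, 219, 72), (20, 146, 226, 96), (18, 126, 207, 98), (19, 146, 242, 97), (8, 150, 220, 54), (10, 148, 231, 55)]
[(10, 148, 232, 50), (5, 162, 250, 50), (2, 172, 252, 53), (3, 166, 243, 58), (6, 160, 250, 54), (10, 147, 232, 52), (10, 144, 232, 47)]
[(10, 144, 233, 50), (10, 144, 232, 51), (9, 148, 231, 50), (10, 147, 234, 51), (10, 147, 233, 
[... 816 characters left out ...]
 165, 95)]
[(19, 149, 132, 91), (22, 145, 202, 93), (8, 27, 103, 89), (15, 27, 114, 93), (19, 93, 121, 90), (22, 150, 201, 94), (12, 145, 160, 85)]
[(16, 129, 113, 75), (19, 147, 153, 96), (22, 152, 203, 96), (21, 154, 189, 93), (22, 148, 184, 97), (17, 132, 129, 89), (11, 133, 165, 72)]
[(8, 178, 162, 68), (19, 132, 106, 84), (18, 144, 119, 87), (18, 146, 119, 87), (18, 144, 117, 84), (17, 140, 129, 74), (5, 195, 227, 52)]
[(2, 222, 238, 52), (11, 148, 129, 67), (17, 146, 117, 71), (18, 144, 119, 73), (18, 146, 117, 68), (5, 197, 194, 63), (4, 199, 233, 49)]
[(5, 191, 226, 51), (2, 207, 232, 52), (3, 186, 201, 53), (3, 169, 167, 49), (3, 207, 221, 50), (1, 210, 237, 50), (11, 152, 208, 51)]
```

View pics/crop.png

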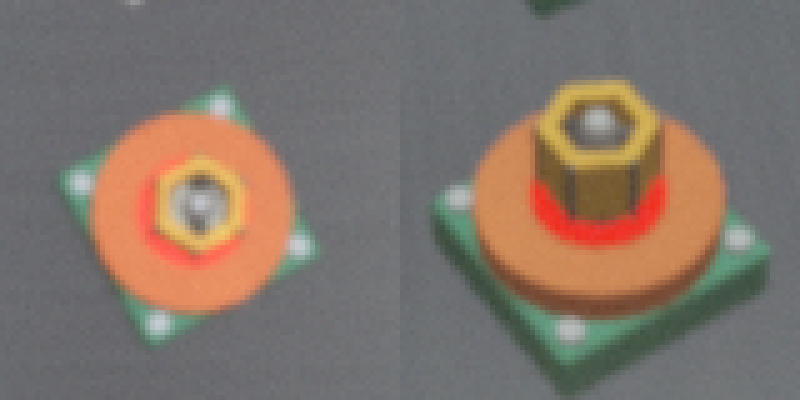

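Confirmed: in the left crop the brass hex with dark notched corners sits on the orange wheel at about (200,203), with the red disc under it. The right crop shows the spindle tip inside the nut. Next I'll measure axis, top height and hex angle.

```bash
cat >> h.py <<'E'
def hexfit(n,im,z,x0,y0,up=6,hw=20,hue=(13,25),smin=105,vmin=185):
    c=cv2.resize(im[y0-hw:y0+hw,x0-hw:x0+hw],None,fx=up,fy=up,interpolation=cv2.INTER_CUBIC)
    h=cv2.cvtColor(c,cv2.COLOR_RGB2HSV); m=((h[...,0]>=hue[0])&(h[...,0]<=hue[1])&(h[...,1]>smin)&(h[...,2]>vmin)).astype(np.uint8)
    k=max(cv2.findContours(m,0,1)[0],key=cv2.contourArea)
    hull=cv2.convexHull(k).reshape(-1,2).astype(float)
    px=(hull+.5)/up-.5+[x0-hw,y0-hw]; P=onplane(n,px,z)[:,:2].astype(np.float32)
    M=cv2.moments((P*1000).reshape(-1,1,2)); ctr=np.array([M["m10"],M["m01"]])/M["m00"]/1000
    # support width by direction: flats = minimal width
    A=np.deg2rad(np.arange(0,180,1)); w=np.array([np.ptp(P@[np.cos(a),np.sin(a)]) for a in A])
    ph=np.angle((w*np.exp(-6j*A)).sum()); # w ~ cos(6a+ph')
    flat=((np.pi+(-ph))/6 *-1)
    best=min(np.deg2rad(np.arange(0,60,1)),key=lambda f:sum(np.ptp(P@[np.cos(f+j*np.pi/3),np.sin(f+j*np.pi/3)]) for j in range(3)))
    ws=[np.ptp(P@[np.cos(best+j*np.pi/3),np.sin(best+j*np.pi/3)])*1000 for j in range(3)]
    return ctr,np.rad2deg(best),np.round(ws,1),np.round(w.max()*1000,1)
E
python3 - <<'E'
from h import *
T=np.load("top0im.npy");S=np.load("side0im.npy");dt=np.load("top0.npy");ds=np.load("side0.npy")
for z in(.096,.098,.101):
    print(z,hexfit("top",T,z,364,246),hexfit("side",S,z,316,280))
for n,im,d,(x,y) in(("top",T,dt,(364,246)),("side",S,ds,(316,280))):
    h=cv2.cvtColor(im,cv2.COLOR_RGB2HSV);W=world(n,d)
    m=(h[...,0]>13)&(h[...,0]<26)&(h[...,1]>105)&(h[...,2]>195); b=np.zeros_like(m);b[y-16:y+16,x-16:x+16]=1
    q=W[m&b]; q=q[q[:,2]>.085]; print(n,"brass top z med",np.median(q[:,2]),len(q),np.median(q,0))
    m=(h[...,0]<14)&(h[...,1]>90)&(h[...,2]>150)&(W[...,2]>.035)
    b[y-30:y+45,x-30:x+40]=1; c=max(cv2.findContours((m&b).astype(np.uint8),0,1)[0],key=cv2.contourArea)
    if n=="top":
        P=onplane(n,cv2.convexHull(c).reshape(-1,2),.05)[:,:2].astype(np.float32); print("wheel",cv2.fitEllipse(P*1000))
o=r.get_obs();print(R.from_rotvec(o["orientation"]).as_matrix())
E
```

```text
0.096 (array([ 0.50758008, -0.00803348]), np.float64(27.0), array([48. , 47.2, 49.5]), np.float64(52.6)) (array([ 0.50630972, -0.00683835]), np.float64(28.0), array([44.7, 45.7, 48.3]), np.float64(52.2))
0.098 (array([ 0.50738744, -0.00784337]), np.float64(27.0), array([47.9, 47.1, 49.4]), np.float64(52.5)) (array([ 0.50610726, -0.00860484]), np.float64(28.0), array([44.6, 45.6, 48.1]), np.float64(52.1))
0.101 (array([ 0.50709849, -0.00755822]), np.float64(27.0), array([47.8, 47. , 49.3]), np.float64(52.4)) (array([ 0.50580358, -0.01125459]), np.float64(28.0), array([44.4, 45.4, 48. ]), np.float64(51.9))
top brass top z med 0.09765167883082937 142 [ 0.50756719 -0.00906547  0.09765168]
wheel ((506.8651428222656, -7.400866985321045), (108.10421752929688, 109.95286560058594), 35.11481475830078)
side brass top z med 0.09584398138657801 99 [ 0.50700085 -0.00571146  0.09584398]
[[-8.98328680e-01  4.39323605e-01 -5.94282287e-04]
 [ 4.39323982e-01  8.98327347e-01 -1.55450147e-03]
 [-1.49069158e-04 -1.65753571e-03 -9.99998615e-01]]
```

```bash
cat >> h.py <<'E'
def go(x,y,z,yaw):
    "delta in tool axes (mm, rad) to TCP at x,y,z with tool pointing down, tool y at world angle yaw (deg)"
    o=r.get_obs(); Rc=R.from_rotvec(o["orientation"]); a=np.deg2rad(yaw)
    Y=np.array([np.cos(a),np.sin(a),0]); Z=np.array([0,0,-1.]); Rt=R.from_matrix(np.c_[np.cross(Y,Z),Y,Z])
    m=Rc.as_matrix()
    print("d",np.round(m.T@(np.array([x,y,z])-o["tcp_pos"])*1000,1),"rv",np.round((Rc.inv()*Rt).as_rotvec(),4),"| tcp",np.round(o["tcp_pos"]*1000,1),"yaw",round(np.rad2deg(np.arctan2(m[1,1],m[0,1])),1),"F",np.round(o["contact_force"],1),"M",np.round(o["moment"],2),"w",round(o["grip_width"]*1000,1),"q",np.round(o["joints"],2),"t",round(o["clock"],2))
E
python3 -c "
from h import *
go(.507,-.008,.20,87.5)"
```

```text
d [-459.  -458.9   31.2] rv [-1.700e-03 -2.000e-04 -4.112e-01] | tcp [296.3 605.9 230.4] yaw 63.9 F [-0.2  0.3  0.2] M [-0.01  0.03 -0.01] w 85.4 q [-1.22  0.48  0.02  1.56 -0.01  1.11 -0.08] t 0.1
```

>>> play_rows --deltas '[[85, [-60, -60, 4], [0, 0, -0.05]], [85, [-115, -115, 8], [0, 0, -0.1]], [85, [-170, -170, 12], [0, 0, -0.15]], [85, [-225, -225, 16], [0, 0, -0.2]], [85, [-280, -280, 20], [0, 0, -0.25]], [85, [-335, -335, 24], [0, 0, -0.3]], [85, [-390, -390, 28], [0, 0, -0.35]], [85, [-459, -459, 31], [-0.0017, 0, -0.411]]]'

```text
clock: 1.1
tcp_pos: [0.4584, 0.132, 0.2062]
orientation: [-0.065, -3.141, -0.0]
contact_force: [0.7, 0.4, -1.1]
grip_width: 0.085
```

```bash
python3 -c "
from h import *
go(.507,-.008,.16,87.5)"
```

```text
d [ -54.4 -137.8   46.2] rv [ 0.0003 -0.0001  0.002 ] | tcp [458.4 132.  206.2] yaw 87.6 F [ 0.7  0.4 -1.1] M [ 0.04 -0.09 -0.02] w 85.0 q [-0.55  0.18  0.16  2.05 -0.04  0.92  1.16] t 1.1
```

>>> play_rows --deltas '[[85, [-25, -50, 10], [0, 0, 0]], [85, [-45, -100, 20], [0, 0, 0]], [85, [-54, -138, 40], [0, 0, 0.002]], [85, [-54, -138, 46], [0, 0, 0.002]], [85, [-54, -138, 46], [0, 0, 0.002]], [85, [-54, -138, 46], [0, 0, 0.002]]]'

```text
clock: 1.85
tcp_pos: [0.5067, -0.0067, 0.1605]
orientation: [0.065, 3.141, 0.001]
contact_force: [-0.2, 0.7, 0.4]
grip_width: 0.0851
```

```bash
python3 - <<'E'
from h import *
go(.507,-.008,.062,87.5)
c=[]
for n in("top","side"):
    im,d=r.grab_frame(n); x,y=(364,246) if n=="top" else (316,265)
    c.append(cv2.resize(im[y-50:y+50,x-50:x+50],(400,400),interpolation=3))
cv2.imwrite("pics/above.png",np.hstack(c)[:,:,::-1])
E
```

```text
d [-0.3 -1.4 98.5] rv [0.0008 0.0002 0.0023] | tcp [506.7  -6.7 160.5] yaw 87.6 F [-0.2  0.7  0.4] M [-0.03 -0.   -0.04] w 85.1 q [-0.32  0.29  0.25  2.04 -0.1   0.82  1.52] t 1.85
```

View pics/above.png

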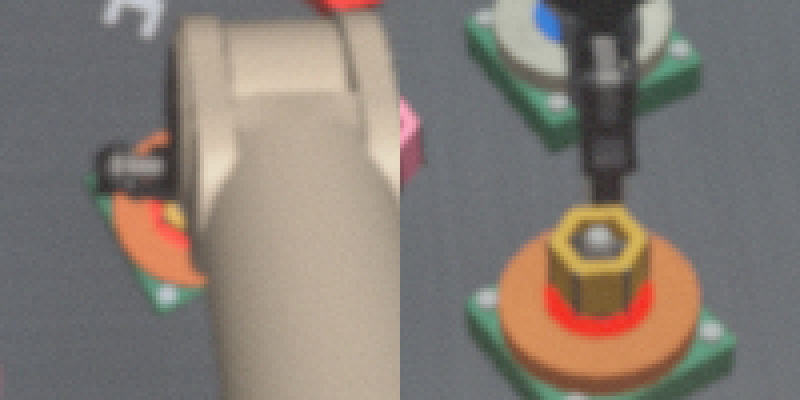

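The side crop shows the finger lined up with the nut; the top view is blocked by the arm. Descending with the jaws open, then closing gently.

>>> play_rows --deltas '[[85, [0, -1, 40], [0, 0, 0.002]], [85, [0, -1, 75], [0, 0, 0.002]], [85, [0, -1, 97], [0, 0, 0.002]], [85, [0, -1, 97], [0, 0, 0.002]], [54, [0, -1, 97], [0, 0, 0.002]], [54, [0, -1, 97], [0, 0, 0.002]], [54, [0, -1, 97], [0, 0, 0.002]]]' --squeeze 20

```text
clock: 2.82
tcp_pos: [0.5075, -0.0077, 0.0645]
orientation: [0.068, 3.139, 0.002]
contact_force: [0.9, -0.4, 0.7]
grip_width: 0.054
```

```bash
python3 - <<'E'
from h import *
go(.507,-.008,.062,87.5)
c=[]
for n in("side",):
    im,d=r.grab_frame(n); x,y=(316,275)
    c.append(cv2.resize(im[y-40:y+40,x-50:x+50],(800,640),interpolation=3)[:600])
cv2.imwrite("pics/near.png",np.hstack(c)[:,:,::-1])
E
```

```text
d [ 0.5 -0.3  2.5] rv [0.0012 0.0023 0.0001] | tcp [507.5  -7.7  64.5] yaw 87.5 F [ 0.9 -0.4  0.7] M [-0.01  0.    0.02] w 54.0 q [-0.28  0.45  0.21  2.1  -0.16  0.61  1.57] t 2.83
```

View pics/near.png

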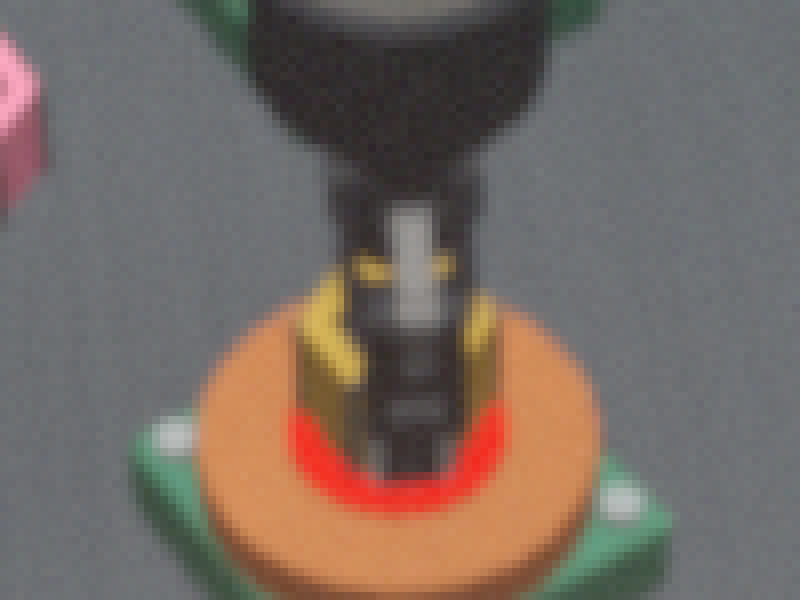

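The finger straddles the flat, clear of the wheel. The roughly 1.5 px sideways offset is the parallax you'd expect for a finger 30 mm nearer the camera. Closing gently.

>>> play_rows --deltas '[[48, [0.5, -0.3, 1.5], [0, 0, 0]], [46, [0.5, -0.3, 1.5], [0, 0, 0]], [44, [0.5, -0.3, 1.5], [0, 0, 0]], [44, [0.5, -0.3, 1.5], [0, 0, 0]]]' --squeeze 20

```text
clock: 3.38
tcp_pos: [0.507, -0.0076, 0.063]
orientation: [0.068, 3.139, 0.002]
contact_force: [0.3, 3.2, 3.0]
grip_width: 0.0458
```

```bash
python3 -c "
from h import *
go(.507,-.008,.062,87.5)"
```

```text
d [-0.  -0.4  1. ] rv [0.0016 0.0022 0.0004] | tcp [507.   -7.6  63. ] yaw 87.5 F [0.3 3.2 3. ] M [ 0.63  0.12 -0.01] w 45.8 q [-0.28  0.45  0.21  2.1  -0.16  0.6   1.57] t 3.38
```

>>> play_rows --deltas '[[40, [0, 0, 0], [0, 0, 0]], [40, [0, 0, -0.3], [0, 0, 0.07]], [40, [0, 0, -0.6], [0, 0, 0.14]], [40, [0, 0, -0.9], [0, 0, 0.21]], [40, [0, 0, -1.2], [0, 0, 0.28]], [40, [0, 0, -1.6], [0, 0, 0.35]]]' --squeeze 35

```text
clock: 4.12
tcp_pos: [0.5069, -0.0084, 0.0645]
orientation: [0.617, 3.078, 0.002]
contact_force: [0.6, -0.5, 1.5]
grip_width: 0.0454
```

```bash
python3 -c "
from h import *
go(.507,-.008,.062,87.5)"
```

```text
d [0.  0.4 2.5] rv [ 0.001   0.0019 -0.3521] | tcp [506.9  -8.4  64.5] yaw 67.3 F [ 0.6 -0.5  1.5] M [-0.07  0.01  0.12] w 45.4 q [-0.35  0.45  0.3   2.1  -0.23  0.61  1.29] t 4.12
```

>>> play_rows --deltas '[[40, [0, 0, -0.4], [0, 0, 0.1]], [40, [0, 0, -0.9], [0, 0, 0.2]], [40, [0, 0, -1.3], [0, 0, 0.3]], [40, [0, 0, -1.8], [0, 0, 0.4]], [40, [0, 0, -2.2], [0, 0, 0.5]], [40, [0, 0, -2.7], [0, 0, 0.6]], [40, [0, 0, -2.7], [0, 0, 0.6]]]'

```text
clock: 5.0
tcp_pos: [0.5063, -0.0087, 0.0669]
orientation: [1.499, 2.76, 0.001]
contact_force: [-0.6, 0.6, 1.2]
grip_width: 0.0455
```

```bash
python3 -c "
from h import *
go(.507,-.008,.062,87.5)"
```

```text
d [0.2 1.  4.9] rv [ 4.000e-04  9.000e-04 -9.516e-01] | tcp [506.3  -8.7  66.9] yaw 33.0 F [-0.6  0.6  1.2] M [ 0.14  0.25 -0.11] w 45.5 q [-0.48  0.47  0.47  2.11 -0.36  0.63  0.81] t 5.0
```

```bash
cat >> h.py <<'E'
def feel(k=6):
    t=[]
    for i in range(k):
        o=r.get_obs(); t.append(np.r_[o["tau"][6],o["moment"][2],o["contact_force"]]); 
        if i<k-1: r.grab_frame("side")
    print("tau7",np.round([x[0] for x in t],3),"Mz",np.round([x[1] for x in t],2),"F",np.round(np.mean(t,0)[2:],1),np.round(np.std(t,0)[2:],1)); go(.507,-.008,.062,87.5)
E
python3 -c "
from h import *
feel()"
```

```text
tau7 [-0.346 -0.062  0.046  0.069  0.064  0.052] Mz [-0.11 -0.09 -0.08 -0.06 -0.06 -0.06] F [-1.4  0.5  0.3] [0.6 0.3 0.4]
d [0.2 0.9 5. ] rv [ 9.000e-04  8.000e-04 -9.513e-01] | tcp [506.3  -8.7  67. ] yaw 33.0 F [-1.3  1.1 -0.1] M [ 0.01  0.42 -0.06] w 45.7 q [-0.48  0.47  0.47  2.11 -0.36  0.63  0.81] t 5.25
```

>>> play_rows --deltas '[[40, [0, 0.1, -0.4], [0, 0, 0.1]], [40, [0, 0.2, -0.9], [0, 0, 0.2]], [40, [0, 0.3, -1.3], [0, 0, 0.3]], [40, [0, 0.3, -1.8], [0, 0, 0.4]]]'

```text
clock: 5.75
tcp_pos: [0.5066, -0.0087, 0.0688]
orientation: [2.02, 2.405, 0.001]
contact_force: [-0.3, 0.0, -0.2]
grip_width: 0.0455
```

```bash
python3 -c "
from h import *
feel(4)"
```

```text
tau7 [ 0.779  0.287 -0.588 -0.207] Mz [ 0.08 -0.04 -0.06 -0.01] F [-0.8  0.4  0.6] [0.5 0.4 0.5]
d [0.5 0.3 6.8] rv [ 1.1000e-03  1.0000e-03 -1.3492e+00] | tcp [506.8  -8.6  68.8] yaw 10.2 F [-1.   0.1  1.1] M [ 0.04  0.21 -0.01] w 45.7 q [-0.56  0.49  0.58  2.12 -0.44  0.65  0.5 ] t 5.9
```

>>> play_rows --deltas '[[40, [0, 0, -0.4], [0, 0, 0.1]], [40, [0, 0, -0.9], [0, 0, 0.2]], [40, [0, 0, -0.9], [0, 0, 0.2]], [40, [0, 0, -0.9], [0, 0, 0.2]], [40, [0, 0, -0.9], [0, 0, 0.2]]]'

```text
clock: 6.52
tcp_pos: [0.5072, -0.0086, 0.0699]
orientation: [2.243, 2.198, 0.003]
contact_force: [0.9, -0.9, 0.5]
grip_width: 0.0457
```

```bash
python3 -c "
from h import *
feel(4)"
```

```text
tau7 [-0.013 -0.027 -0.027 -0.029] Mz [0.02 0.02 0.02 0.07] F [ 0.6 -0.2  0.9] [0.2 0.4 0.3]
d [ 0.6 -0.2  7.9] rv [ 1.8000e-03  1.5000e-03 -1.5484e+00] | tcp [507.1  -8.6  69.9] yaw -1.2 F [0.3 0.  1.2] M [-0.09 -0.1   0.07] w 45.5 q [-0.6   0.51  0.63  2.12 -0.49  0.66  0.34] t 6.67
```

>>> play_rows --deltas '[[40, [0, 0, -0.4], [0, 0, 0.1]], [40, [0, 0, -0.9], [0, 0, 0.2]], [40, [0, 0, -0.9], [0, 0, 0.2]], [40, [0, 0, -0.9], [0, 0, 0.2]], [40, [0, 0, -0.9], [0, 0, 0.2]]]'

```text
clock: 7.3
tcp_pos: [0.5066, -0.0086, 0.0706]
orientation: [2.452, 1.964, 0.002]
contact_force: [-2.6, -0.5, 0.9]
grip_width: 0.0453
```

```bash
python3 -c "
from h import *
feel(4)"
```

```text
tau7 [ 0.01  -0.003 -0.013 -0.021] Mz [ 0.09  0.02 -0.    0.04] F [-2.9 -0.1  0.8] [0.4 0.3 0.1]
d [0.7 0.3 8.6] rv [ 1.2000e-03  4.0000e-04 -1.7478e+00] | tcp [506.6  -8.6  70.6] yaw -12.6 F [-3.5 -0.1  0.7] M [0.07 0.69 0.04] w 45.3 q [-0.64  0.52  0.69  2.12 -0.53  0.67  0.18] t 7.45
```

>>> play_rows --deltas '[[40, [0, -0.2, -0.4], [0, 0, 0.1]], [40, [0, -0.3, -0.9], [0, 0, 0.2]], [40, [0, -0.3, -0.9], [0, 0, 0.2]], [40, [0, -0.3, -0.9], [0, 0, 0.2]], [40, [0, -0.3, -0.9], [0, 0, 0.2]]]'

```text
clock: 8.07
tcp_pos: [0.5064, -0.0084, 0.0715]
orientation: [2.635, 1.71, 0.002]
contact_force: [-1.8, 0.6, 1.0]
grip_width: 0.0458
```

```bash
python3 -c "
from h import *
feel(4)"
```

```text
tau7 [ 0.027  0.014  0.005 -0.003] Mz [-0.01  0.    0.03 -0.02] F [-1.4  1.   1.2] [0.6 0.3 0.4]
d [0.6 0.4 9.5] rv [ 1.5000e-03  2.0000e-04 -1.9472e+00] | tcp [506.4  -8.4  71.5] yaw -24.1 F [-1.   1.   1.9] M [ 0.17  0.37 -0.02] w 45.4 q [-0.68  0.54  0.74  2.12 -0.58  0.69  0.03] t 8.22
```

>>> play_rows --deltas '[[40, [0, 0, -0.4], [0, 0, 0.1]], [40, [0, 0, -0.9], [0, 0, 0.2]], [40, [0, 0, -0.9], [0, 0, 0.2]], [40, [0, 0, -0.9], [0, 0, 0.2]], [40, [0, 0, -0.9], [0, 0, 0.2]]]'

```text
clock: 8.85
tcp_pos: [0.5063, -0.0084, 0.0724]
orientation: [-2.792, -1.439, -0.002]
contact_force: [0.1, 1.0, -3.0]
grip_width: 0.0456
```

```bash
python3 -c "
from h import *
feel(4)"
```

```text
tau7 [0.021 0.019 0.016 0.014] Mz [-0.01  0.03  0.04 -0.04] F [-0.8  1.1 -3.1] [0.7 0.1 0.2]
d [ 0.7  0.4 10.4] rv [ 1.6000e-03 -3.0000e-04 -2.1467e+00] | tcp [506.3  -8.3  72.4] yaw -35.5 F [-0.6  1.2 -3.1] M [ 0.23  0.22 -0.04] w 45.4 q [-0.72  0.56  0.8   2.12 -0.62  0.71 -0.13] t 9.0
```

>>> play_rows --deltas '[[40, [0, 0, -0.4], [0, 0, 0.1]], [40, [0, 0, -0.9], [0, 0, 0.2]], [40, [0, 0, -0.9], [0, 0, 0.2]], [40, [0, 0, -0.9], [0, 0, 0.2]], [40, [0, 0, -0.9], [0, 0, 0.2]]]'

```text
clock: 9.62
tcp_pos: [0.5065, -0.0085, 0.0734]
orientation: [-2.922, -1.154, -0.003]
contact_force: [0.7, -0.1, -2.0]
grip_width: 0.0456
```

```bash
python3 -c "
from h import *
feel(4)"
```

```text
tau7 [0.016 0.014 0.011 0.009] Mz [ 0.02  0.02 -0.04  0.04] F [ 0.2  0.5 -2.6] [0.5 0.4 0.4]
d [ 0.7  0.1 11.4] rv [ 2.0000e-03 -4.0000e-04 -2.3463e+00] | tcp [506.4  -8.4  73.4] yaw -46.9 F [ 0.5  0.7 -3. ] M [-0.03 -0.04  0.04] w 45.4 q [-0.76  0.58  0.85  2.12 -0.67  0.73 -0.28] t 9.78
```

>>> play_rows --deltas '[[40, [0, 0, -0.4], [0, 0, 0.1]], [40, [0, 0, -0.9], [0, 0, 0.2]], [40, [0, 0, -0.9], [0, 0, 0.2]], [40, [0, 0, -0.9], [0, 0, 0.2]], [40, [0, 0, -0.9], [0, 0, 0.2]]]'

```text
clock: 10.4
tcp_pos: [0.5064, -0.0084, 0.0743]
orientation: [-3.022, -0.857, -0.002]
contact_force: [-0.3, 0.8, -3.3]
grip_width: 0.0456
```

```bash
python3 -c "
from h import *
feel(4)"
```

```text
tau7 [0.015 0.013 0.01  0.008] Mz [-0.02  0.01 -0.03  0.04] F [-0.   0.2 -3.3] [0.3 0.6 0.4]
d [ 0.7 -0.  12.3] rv [ 2.1000e-03 -8.0000e-04 -2.5459e+00] | tcp [506.4  -8.4  74.3] yaw -58.4 F [-0.1  0.6 -3.9] M [ 0.02 -0.02  0.04] w 45.5 q [-0.79  0.6   0.9   2.13 -0.71  0.75 -0.43] t 10.55
```

>>> play_rows --deltas '[[40, [0, 0, -0.4], [0, 0, 0.1]], [40, [0, 0, -0.9], [0, 0, 0.2]], [40, [0, 0, -0.9], [0, 0, 0.2]], [40, [0, 0, -0.9], [0, 0, 0.2]], [40, [0, 0, -0.9], [0, 0, 0.2]]]'

```text
clock: 11.18
tcp_pos: [0.5063, -0.0084, 0.0752]
orientation: [-3.092, -0.552, -0.002]
contact_force: [-0.0, -0.0, -3.8]
grip_width: 0.0455
```

```bash
python3 -c "
from h import *
feel(4)"
```

```text
tau7 [0.009 0.006 0.003 0.001] Mz [0.   0.01 0.02 0.02] F [-0.4  0.2 -3.4] [0.5 0.6 0.2]
d [ 0.8 -0.1 13.2] rv [ 2.0000e-03 -1.5000e-03 -2.7454e+00] | tcp [506.3  -8.4  75.2] yaw -69.8 F [-0.8  1.  -3.4] M [0.05 0.07 0.02] w 45.4 q [-0.82  0.63  0.96  2.13 -0.76  0.77 -0.59] t 11.32
```

>>> play_rows --deltas '[[40, [0, 0, -0.3], [0, 0, 0.08]], [40, [0, 0, -0.7], [0, 0, 0.15]], [40, [0, 0, -0.7], [0, 0, 0.15]], [40, [0, 0, -0.7], [0, 0, 0.15]], [40, [0, 0, -0.7], [0, 0, 0.15]]]'

```text
clock: 11.95
tcp_pos: [0.5061, -0.0084, 0.0758]
orientation: [-3.124, -0.319, -0.002]
contact_force: [-1.0, 0.3, -3.9]
grip_width: 0.0455
```

```bash
python3 -c "
from h import *
feel(4)"
```

```text
tau7 [0.021 0.019 0.017 0.015] Mz [ 0.01 -0.03  0.07  0.02] F [-1.   0.6 -4. ] [0.2 0.6 0.3]
d [ 0.9 -0.2 13.8] rv [ 1.6000e-03 -2.0000e-03 -2.8951e+00] | tcp [506.1  -8.4  75.8] yaw -78.4 F [-1.4  0.8 -4. ] M [0.08 0.23 0.02] w 45.9 q [-0.84  0.65  0.99  2.13 -0.79  0.79 -0.71] t 12.1
```

>>> play_rows --deltas '[[40, [0, 0.2, -0.3], [0, 0, 0.08]], [40, [0, 0.2, -0.7], [0, 0, 0.15]], [40, [0, 0.2, -0.7], [0, 0, 0.15]], [40, [0, 0.2, -0.7], [0, 0, 0.15]], [40, [0, 0.2, -0.7], [0, 0, 0.15]]]'

```text
clock: 12.72
tcp_pos: [0.506, -0.0083, 0.0765]
orientation: [-3.138, -0.084, -0.001]
contact_force: [-1.5, 1.7, -3.8]
grip_width: 0.0452
```

```bash
python3 -c "
from h import *
feel(4)"
```

```text
tau7 [0.024 0.022 0.021 0.019] Mz [-0.02 -0.05 -0.07 -0.02] F [-1.9  2.1 -3.6] [0.4 0.6 0.2]
d [ 1.  -0.2 14.5] rv [ 1.1000e-03 -3.0000e-03 -3.0446e+00] | tcp [506.   -8.3  76.5] yaw -86.9 F [-2.2  2.5 -3.9] M [ 0.45  0.34 -0.02] w 45.7 q [-0.86  0.67  1.03  2.13 -0.83  0.82 -0.82] t 12.88
```

>>> play_rows --deltas '[[40, [0, 0, -0.3], [0, 0, 0.08]], [40, [0, 0, -0.7], [0, 0, 0.15]], [40, [0, 0, -0.7], [0, 0, 0.15]], [40, [0, 0, -0.7], [0, 0, 0.15]], [40, [0, 0, -0.7], [0, 0, 0.15]]]'

```text
clock: 13.5
tcp_pos: [0.5062, -0.0076, 0.0771]
orientation: [-3.135, 0.149, -0.001]
contact_force: [-1.2, 4.5, -3.8]
grip_width: 0.0455
```

```bash
python3 -c "
from h import *
feel(4)"
```

```text
tau7 [-0.057 -0.059 -0.06  -0.06 ] Mz [0.04 0.08 0.06 0.05] F [-0.2  5.1 -4.3] [0.7 0.5 0.4]
d [ 0.8  0.4 15.1] rv [-8.0000e-04  4.8000e-03  3.0904e+00] | tcp [506.2  -7.6  77.1] yaw -95.4 F [ 0.4  5.8 -4.8] M [1.09 0.06 0.05] w 45.3 q [-0.88  0.7   1.07  2.13 -0.86  0.84 -0.94] t 13.65
```

Joint-7 torque changed sign to -0.06 and Mz is about +0.06, so the catch was probably met between 3.05 and 3.19 rad. Turning in smaller steps from here.

>>> play_rows --deltas '[[40, [0, -0.4, -0.2], [0, 0, 0.06]], [40, [0, -0.4, -0.4], [0, 0, 0.12]], [40, [0, -0.4, -0.5], [0, 0, 0.12]], [40, [0, -0.4, -0.5], [0, 0, 0.12]], [40, [0, -0.4, -0.5], [0, 0, 0.12]]]'

```text
clock: 14.28
tcp_pos: [0.5063, -0.0073, 0.0777]
orientation: [-3.121, 0.335, -0.001]
contact_force: [-0.7, 2.8, -4.3]
grip_width: 0.0456
```

```bash
python3 -c "
from h import *
feel(4)"
```

```text
tau7 [-0.074 -0.076 -0.078 -0.08 ] Mz [0.09 0.09 0.1  0.03] F [-0.6  2.6 -5. ] [0.4 0.4 0.7]
d [ 0.8  0.6 15.7] rv [-8.0000e-04  4.7000e-03  2.9708e+00] | tcp [506.3  -7.3  77.7] yaw -102.3 F [-1.2  2.8 -5.8] M [0.53 0.1  0.03] w 45.3 q [-0.9   0.72  1.09  2.13 -0.89  0.86 -1.04] t 14.43
```

>>> play_rows --deltas '[[40, [0, -0.2, -0.2], [0, 0, 0.06]], [40, [0, -0.2, -0.5], [0, 0, 0.12]], [40, [0, -0.2, -0.5], [0, 0, 0.12]], [40, [0, -0.2, -0.5], [0, 0, 0.12]], [40, [0, -0.2, -0.5], [0, 0, 0.12]]]'

```text
clock: 15.05
tcp_pos: [0.5065, -0.0072, 0.0784]
orientation: [-3.095, 0.522, -0.001]
contact_force: [-1.2, 3.5, 0.4]
grip_width: 0.0455
```

```bash
python3 -c "
from h import *
feel(4)"
```

```text
tau7 [-0.104 -0.105 -0.107 -0.108] Mz [0.08 0.05 0.16 0.13] F [-1.5  2.5  0.2] [0.3 0.7 0.3]
d [ 0.7  0.6 16.3] rv [-1.1000e-03  4.6000e-03  2.8509e+00] | tcp [506.5  -7.2  78.3] yaw -109.2 F [-2.   1.6 -0.1] M [0.52 0.26 0.13] w 45.6 q [-0.91  0.74  1.12  2.13 -0.91  0.88 -1.14] t 15.2
```

>>> play_rows --deltas '[[40, [0, 0, -1], [0, 0, 0]], [40, [0, 0, -2], [0, 0, 0]], [40, [0, 0, -3], [0, 0, 0]], [40, [0, 0, -3], [0, 0, 0]]]'

```text
clock: 15.7
tcp_pos: [0.5067, -0.0073, 0.0816]
orientation: [-3.094, 0.522, -0.002]
contact_force: [-0.8, 2.1, 1.9]
grip_width: 0.0456
```

```bash
python3 -c "
from h import *
feel(3)"
```

```text
tau7 [-0.092 -0.087 -0.085] Mz [0.05 0.14 0.04] F [-0.8  2.4  2. ] [0.1 0.2 0.3]
d [ 0.5  0.7 19.6] rv [-1.7000e-03  4.9000e-03  2.8508e+00] | tcp [506.8  -7.3  81.6] yaw -109.2 F [-0.7  2.6  1.7] M [0.58 0.16 0.04] w 45.7 q [-0.92  0.73  1.13  2.13 -0.9   0.88 -1.14] t 15.8
```

>>> play_rows --deltas '[[40, [0, 0, -1], [0, 0, 0]], [40, [0, 0, -2], [0, 0, 0]], [40, [0, 0, -3], [0, 0, 0]], [40, [0, 0, -3], [0, 0, 0]]]'

```text
clock: 16.3
tcp_pos: [0.5068, -0.0073, 0.0847]
orientation: [-3.094, 0.522, -0.002]
contact_force: [-0.9, 3.1, 0.0]
grip_width: 0.0457
```

```bash
python3 -c "
from h import *
feel(3)"
```

```text
tau7 [-0.066 -0.062 -0.06 ] Mz [ 0.05 -0.    0.02] F [-0.8  2.9  0.5] [0.1 0.3 0.5]
d [ 0.5  0.7 22.7] rv [-1.8000e-03  5.1000e-03  2.8507e+00] | tcp [506.7  -7.3  84.7] yaw -109.2 F [-0.8  2.4  1.2] M [0.54 0.16 0.02] w 45.7 q [-0.92  0.73  1.14  2.13 -0.9   0.89 -1.14] t 16.4
```

```bash
cat >> h.py <<'E'
def nuttop(tag=None):
    im,d=r.grab_frame("side"); o=r.get_obs()["tcp_pos"]
    h=cv2.cvtColor(im,cv2.COLOR_RGB2HSV); W=world("side",d)
    m=(h[...,0]>14)&(h[...,0]<27)&(h[...,1]>105)&(np.linalg.norm(W[...,:2]-o[:2],axis=2)<.045)&(W[...,2]>.03)
    for nm,mm in(("bright",m&(h[...,2]>185)),("all",m)): print(nm,mm.sum(),"z pct 2,50,98",np.round(np.percentile(W[mm][:,2],[2,50,98])*1000,1),"xy",np.round(np.median(W[mm],0)*1000,1),"tcp z",round(o[2]*1000,1))
    if tag:
        x,y=np.round(proj("side",o)[0]).astype(int); cv2.imwrite(f"pics/{tag}.png",cv2.resize(im[y-60:y+60,x-80:x+80],(640,480),interpolation=3)[:,:,::-1])
E
python3 -c "
from h import *
nuttop('lift')"
```

```text
bright 43 z pct 2,50,98 [107.7 117.7 120.2] xy [524.4 -12.  117.7] tcp z 84.7
all 173 z pct 2,50,98 [ 88.8 114.3 168.7] xy [521.2 -22.5 114.3] tcp z 84.7
```

View pics/lift.png

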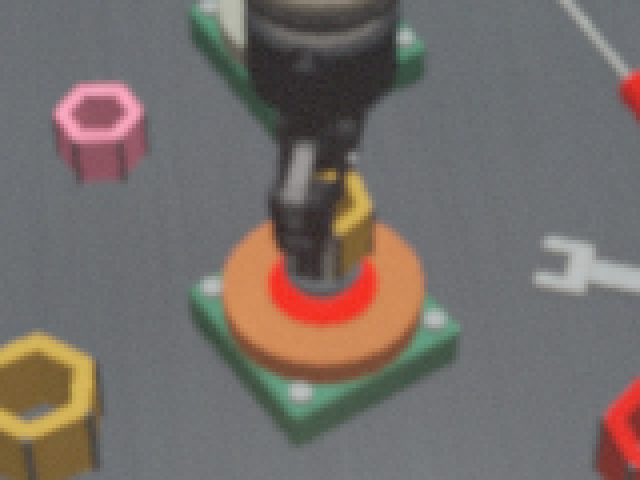

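The nut has risen with the gripper: its top is at about 118 mm and the washer is visible underneath. Continuing the lift in small steps and watching the force.

>>> play_rows --deltas '[[40, [0, 0, -1], [0, 0, 0]], [40, [0, 0, -2], [0, 0, 0]], [40, [0, 0, -2], [0, 0, 0]]]'

```text
clock: 16.82
tcp_pos: [0.5067, -0.0075, 0.0867]
orientation: [-3.095, 0.523, -0.002]
contact_force: [-0.9, 1.6, -1.7]
grip_width: 0.0455
```

```bash
python3 -c "
from h import *
feel(3)"
```

```text
tau7 [-0.029 -0.024 -0.021] Mz [0.01 0.02 0.03] F [-0.7  1.6 -1.7] [0.2 0.2 0.1]
d [ 0.4  0.5 24.7] rv [-2.0000e-03  4.8000e-03  2.8505e+00] | tcp [506.8  -7.5  86.7] yaw -109.2 F [-0.9  1.3 -1.9] M [0.34 0.13 0.03] w 45.7 q [-0.92  0.73  1.14  2.12 -0.89  0.89 -1.15] t 16.93
```

>>> play_rows --deltas '[[40, [0, 0, -1], [0, 0, 0]], [40, [0, 0, -2], [0, 0, 0]], [40, [0, 0, -2], [0, 0, 0]]]'

```text
clock: 17.3
tcp_pos: [0.5068, -0.0079, 0.0888]
orientation: [-3.095, 0.523, -0.003]
contact_force: [-0.1, -0.5, -2.4]
grip_width: 0.0459
```

```bash
python3 -c "
from h import *
feel(3)"
```

```text
tau7 [-0.008 -0.003 -0.001] Mz [ 0.04 -0.01 -0.06] F [-0.  -0.2 -2.4] [0.4 0.2 0.3]
d [ 0.3  0.3 26.7] rv [-2.3000e-03  4.4000e-03  2.8503e+00] | tcp [506.8  -7.7  88.7] yaw -109.2 F [-0.5 -0.1 -2.8] M [ 0.06  0.02 -0.06] w 45.2 q [-0.93  0.72  1.14  2.12 -0.89  0.89 -1.15] t 17.4
```

The lateral force and torque are gone, and Fz is about the nut's weight: it is free. Lifting clear of the tip.

>>> play_rows --deltas '[[40, [0, 0, -3], [0, 0, 0]], [40, [0, 0, -6], [0, 0, 0]], [40, [0, 0, -9], [0, 0, 0]], [40, [0, 0, -13], [0, 0, 0]], [40, [0, 0, -18], [0, 0, 0]], [40, [0, 0, -24], [0, 0, 0]], [40, [0, 0, -32], [0, 0, 0]], [40, [0, 0, -40], [0, 0, 0]]]'

```text
clock: 18.4
tcp_pos: [0.5067, -0.0078, 0.1294]
orientation: [-3.095, 0.523, -0.003]
contact_force: [-0.9, -0.0, -2.5]
grip_width: 0.046
```

```bash
python3 - <<'E'
from h import *
feel(2); nuttop()
T=np.load("top0im.npy");h=cv2.cvtColor(T,cv2.COLOR_RGB2HSV)
m=(h[...,1]<40)&(h[...,2]>190); m[:205]=0;m[295:]=0;m[:,:415]=0;m[:,490:]=0
c=max(cv2.findContours(m.astype(np.uint8),0,2)[0],key=cv2.contourArea)
q=onplane("top",c.reshape(-1,2),.03)[:,:2].astype(np.float32)*1000; print(cv2.minAreaRect(q))
S=np.load("side0im.npy");h=cv2.cvtColor(S,cv2.COLOR_RGB2HSV); b=np.zeros(S.shape[:2],np.uint8);b[355:445,265:385]=1
m=((h[...,1]<45)&(h[...,2]>150)).astype(np.uint8)*b; c=max(cv2.findContours(m,0,1)[0],key=cv2.contourArea)
print("side box",cv2.boundingRect(c)); print("proj of centre est rim corners via top",)
(cx,cy),(w,hh),a=cv2.minAreaRect(q)
rim=cv2.boxPoints(((cx,cy),(180,140) if w>hh else (140,180),a))/1000
print(proj("side",np.c_[rim,np.full(4,.03)]).round(1))
E
```

```text
tau7 [0.103 0.034] Mz [ 0.   -0.06] F [-0.3  0.1 -2.4] [0.6 0.1 0.1]
d [-0.4  0.3 68.1] rv [-0.0041  0.0049  2.8501] | tcp [507.2  -8.  130.1] yaw -109.2 F [ 0.3  0.3 -2.3] M [-0.03 -0.05 -0.06] w 45.2 q [-0.98  0.68  1.23  2.1  -0.81  0.96 -1.2 ] t 18.45
bright 45 z pct 2,50,98 [134.7 162.4 165.6] xy [525.1 -12.3 162.4] tcp z 129.6
all 189 z pct 2,50,98 [133.4 159.5 213.2] xy [520.5 -24.4 159.5] tcp z 129.6
((495.6531982421875, -258.02679443359375), (145.4113006591797, 184.2421112060547), 80.7613525390625)
side box (274, 363, 101, 77)
proj of centre est rim corners via top
[[274.2 428.8]
 [373.5 432.2]
 [371.7 366.2]
 [280.7 363.3]]
```

Nut underside is at about 0.126 m, so it cleared the tip. The tray centre (0.496, -0.258) reprojects onto the side-view tray. Carrying it over and unwinding the wrist.

```bash
python3 -c "
from h import *
go(.496,-.258,.13,-9)"
```

```text
d [ 71.6 239.9  -1.1] rv [-6.0000e-04 -5.2000e-03 -1.7485e+00] | tcp [507.3  -7.9 129.6] yaw -109.2 F [ 0.4 -0.6 -2.1] M [-0.01  0.    0.01] w 45.6 q [-0.98  0.68  1.23  2.1  -0.81  0.96 -1.2 ] t 18.5
```

>>> play_rows --deltas '[[40, [5, 15, 0], [0, 0, -0.12]], [40, [10, 35, 0], [0, 0, -0.27]], [40, [18, 60, 0], [0, 0, -0.42]], [40, [27, 90, 0], [0, 0, -0.57]], [40, [36, 120, 0], [0, 0, -0.72]], [40, [45, 150, 0], [0, 0, -0.87]], [40, [54, 180, 0], [0, 0, -1.02]], [40, [60, 200, 0], [0, 0, -1.15]]]'

```text
clock: 19.5
tcp_pos: [0.4977, -0.2183, 0.1291]
orientation: [-2.882, -1.249, -0.007]
contact_force: [0.3, 1.6, -3.6]
grip_width: 0.0454
```

```bash
python3 -c "
from h import *
go(.496,-.258,.1,-9)"
```

```text
d [-30.2  25.9  29. ] rv [ 0.0024 -0.0037 -0.5959] | tcp [ 497.7 -218.3  129.1] yaw -43.1 F [ 0.3  1.6 -3.6] M [-0.01  0.06 -0.03] w 45.4 q [-0.35  0.52  0.87  2.01 -0.54  0.85  0.06] t 19.5
```

>>> play_rows --deltas '[[40, [-8, 6, 3], [0, 0, -0.1]], [40, [-16, 13, 8], [0, 0, -0.22]], [40, [-24, 20, 15], [0, 0, -0.34]], [40, [-30, 26, 22], [0, 0, -0.46]], [40, [-30, 26, 29], [0, 0, -0.58]], [40, [-30, 26, 29], [0.002, -0.004, -0.596]], [40, [-30, 26, 29], [0.002, -0.004, -0.596]]]'

```text
clock: 20.38
tcp_pos: [0.4963, -0.2578, 0.1001]
orientation: [2.39, 2.038, -0.0]
contact_force: [-0.6, 0.5, -2.5]
grip_width: 0.0455
```

```bash
python3 -c "
from h import *
nuttop('tray'); feel(2); go(.496,-.258,.02,-9)"
```

```text
bright 135 z pct 2,50,98 [122.6 133.9 137.1] xy [ 491.2 -269.1  133.9] tcp z 100.2
all 258 z pct 2,50,98 [104.3 133.  173.8] xy [ 493.2 -263.7  133. ] tcp z 100.2
tau7 [ 0.005 -0.012] Mz [-0.02 -0.  ] F [-0.3 -0.2 -2.5] [0.4 0.1 0.6]
d [248.4 -28.9  38.1] rv [-1.0000e-04  9.0000e-04 -1.6853e+00] | tcp [ 496.4 -257.8  100.2] yaw -9.1 F [-0.7 -0.3 -3. ] M [ 0.06  0.04 -0.  ] w 45.7 q [-0.13  0.53  0.66  1.98 -0.46  0.78  0.64] t 20.48
d [-0.2 -0.4 80.2] rv [ 0.0005  0.0006 -0.001 ] | tcp [ 496.4 -257.8  100.2] yaw -9.1 F [-0.7 -0.3 -3. ] M [ 0.06  0.04 -0.  ] w 45.7 q [-0.13  0.53  0.66  1.98 -0.46  0.78  0.64] t 20.48
```

View pics/tray.png

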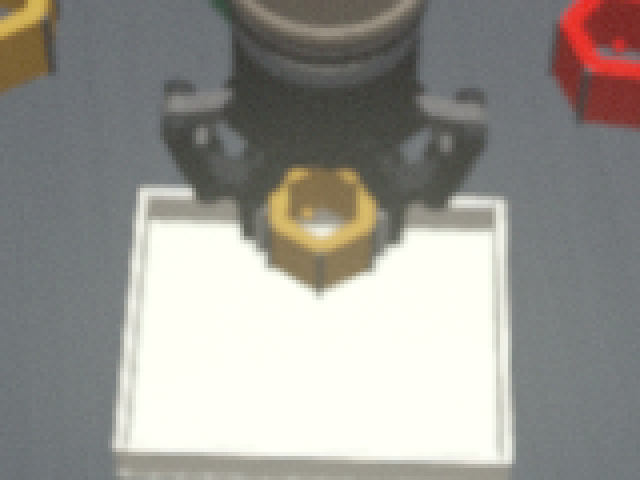

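The nut hangs upright in the fingers over the tray. Lowering.

>>> play_rows --deltas '[[40, [0, 0, 15], [0, 0, 0]], [40, [0, 0, 30], [0, 0, 0]], [40, [0, 0, 45], [0, 0, 0]], [40, [0, 0, 60], [0, 0, 0]], [40, [0, 0, 74], [0, 0, 0]], [40, [0, 0, 86], [0, 0, 0]], [40, [0, 0, 88], [0, 0, 0]], [40, [0, 0, 88], [0, 0, 0]]]'

```text
clock: 21.48
tcp_pos: [0.4966, -0.2581, 0.0123]
orientation: [2.389, 2.038, -0.0]
contact_force: [-0.1, -0.2, -3.1]
grip_width: 0.0454
```

```bash
python3 -c "
from h import *
feel(3)"
```

```text
tau7 [0.015 0.005 0.001] Mz [ 0.07  0.04 -0.01] F [ 0.1 -0.1 -2.3] [0.2 0.4 0.6]
d [248.6 -29.3 -49.5] rv [ 5.0000e-04  1.8000e-03 -1.6853e+00] | tcp [ 496.9 -258.1   12.7] yaw -9.1 F [ 0.1  0.5 -2. ] M [-0.05  0.03 -0.01] w 45.2 q [-0.04  0.66  0.54  2.01 -0.58  0.62  0.73] t 21.57
```

>>> play_rows --deltas '[[40, [0, 0, 1], [0, 0, 0]], [40, [0, 0, 2], [0, 0, 0]], [40, [0, 0, 2.5], [0, 0, 0]], [40, [0, 0, 2.5], [0, 0, 0]]]'

```text
clock: 22.08
tcp_pos: [0.4969, -0.2581, 0.0102]
orientation: [2.389, 2.038, 0.001]
contact_force: [-0.2, 0.9, -2.8]
grip_width: 0.0458
```

```bash
python3 -c "
from h import *
feel(3)"
```

```text
tau7 [0.003 0.001 0.   ] Mz [ 0.02 -0.01  0.07] F [-0.1  0.4 -2.2] [0.2 0.3 0.8]
d [248.6 -29.3 -52. ] rv [ 4.0000e-04  1.8000e-03 -1.6853e+00] | tcp [ 496.9 -258.1   10.2] yaw -9.1 F [ 0.1  0.2 -1.1] M [-0.04  0.    0.07] w 44.9 q [-0.04  0.67  0.54  2.01 -0.58  0.62  0.73] t 22.18
```

>>> play_rows --deltas '[[40, [0, 0, 1], [0, 0, 0]], [40, [0, 0, 2], [0, 0, 0]], [40, [0, 0, 2], [0, 0, 0]], [40, [0, 0, 2], [0, 0, 0]]]'

```text
clock: 22.68
tcp_pos: [0.4968, -0.2581, 0.0082]
orientation: [2.389, 2.038, 0.0]
contact_force: [-0.2, -0.5, -2.5]
grip_width: 0.0457
```

```bash
python3 -c "
from h import *
feel(3)"
```

```text
tau7 [ 0.  0. -0.] Mz [-0.01 -0.06 -0.01] F [-0.2 -0.2 -2.4] [0.1 0.2 0.1]
d [248.6 -29.3 -54. ] rv [ 4.0000e-04  1.9000e-03 -1.6854e+00] | tcp [ 496.9 -258.2    8.2] yaw -9.1 F [-0.3 -0.3 -2.4] M [ 0.04 -0.04 -0.01] w 45.4 q [-0.04  0.67  0.53  2.01 -0.58  0.61  0.73] t 22.77
```

>>> play_rows --deltas '[[40, [0, 0, 0.7], [0, 0, 0]], [40, [0, 0, 1.5], [0, 0, 0]], [40, [0, 0, 1.5], [0, 0, 0]], [40, [0, 0, 1.5], [0, 0, 0]]]'

```text
clock: 23.28
tcp_pos: [0.4969, -0.2582, 0.0067]
orientation: [2.389, 2.038, 0.0]
contact_force: [0.7, -0.7, -3.0]
grip_width: 0.0455
```

```bash
python3 -c "
from h import *
feel(3)"
```

```text
tau7 [ 0.  0. -0.] Mz [-0.02 -0.01 -0.01] F [ 0.5 -0.3 -3. ] [0.2 0.4 0.4]
d [248.6 -29.3 -55.5] rv [ 4.0000e-04  1.9000e-03 -1.6854e+00] | tcp [ 496.9 -258.2    6.7] yaw -9.1 F [ 0.2 -0.2 -3.4] M [ 0.06  0.   -0.01] w 45.8 q [-0.03  0.67  0.53  2.01 -0.58  0.61  0.74] t 23.38
```

>>> play_rows --deltas '[[40, [0, 0, 0.5], [0, 0, 0]], [40, [0, 0, 1.2], [0, 0, 0]], [40, [0, 0, 1.2], [0, 0, 0]], [40, [0, 0, 1.2], [0, 0, 0]]]'

```text
clock: 23.88
tcp_pos: [0.4969, -0.2582, 0.0064]
orientation: [2.389, 2.038, 0.002]
contact_force: [-3.2, 1.6, 9.5]
grip_width: 0.0451
```

>>> play_rows --deltas '[[40, [0, 0, 0.5], [0, 0, 0]], [40, [0, 0, 1], [0, 0, 0]], [40, [0, 0, 1], [0, 0, 0]]]'

```text
clock: 24.25
tcp_pos: [0.497, -0.2582, 0.0064]
orientation: [2.39, 2.038, 0.003]
contact_force: [-3.6, 2.6, 12.6]
grip_width: 0.0459
```

```bash
python3 -c "
from h import *
feel(3); nuttop()"
```

```text
tau7 [-0.005 -0.006 -0.006] Mz [-0.04  0.   -0.  ] F [-3.4  2.7 12.9] [0.2 0.4 0.4]
d [248.7 -29.5 -55.4] rv [ 2.3000e-03  1.1000e-03 -1.6857e+00] | tcp [ 496.9 -258.2    6.4] yaw -9.1 F [-3.2  2.3 13.4] M [ 0.56  0.99 -0.  ] w 45.8 q [-0.03  0.67  0.53  2.01 -0.59  0.61  0.74] t 24.35
bright 96 z pct 2,50,98 [36.5 39.9 43. ] xy [ 490.9 -270.7   39.9] tcp z 6.4
all 138 z pct 2,50,98 [31.3 39.3 70.5] xy [ 491.3 -271.7   39.3] tcp z 6.4
```

Contact at Fz of about +13 N, and the nut top is at 40 mm (36 + 4), so it's on the floor. Releasing, then retreating straight up.

>>> play_rows --deltas '[[40, [0, 0, -0.2], [0, 0, 0]], [47, [0, 0, -0.2], [0, 0, 0]], [52, [0, 0, -0.2], [0, 0, 0]], [58, [0, 0, -0.2], [0, 0, 0]], [66, [0, 0, -0.2], [0, 0, 0]], [66, [0, 0, -0.2], [0, 0, 0]], [66, [0, 0, -0.2], [0, 0, 0]]]' --squeeze 20

```text
clock: 25.28
tcp_pos: [0.497, -0.2582, 0.0066]
orientation: [2.39, 2.038, 0.003]
contact_force: [-0.3, -0.0, -0.3]
grip_width: 0.0663
```

>>> play_rows --deltas '[[66, [0, 0, -4], [0, 0, 0]], [66, [0, 0, -12], [0, 0, 0]], [66, [0, 0, -25], [0, 0, 0]], [66, [0, 0, -45], [0, 0, 0]], [66, [0, 0, -75], [0, 0, 0]], [66, [0, 0, -110], [0, 0, 0]], [66, [0, 0, -150], [0, 0, 0]], [66, [0, 0, -150], [0, 0, 0]]]'

```text
clock: 26.28
tcp_pos: [0.4985, -0.2596, 0.1606]
orientation: [2.386, 2.034, 0.009]
contact_force: [-0.3, 0.4, -0.6]
grip_width: 0.0658
```

>>> play_rows --deltas '[[66, [-20, -40, 0], [0, 0, 0]], [66, [40, -90, 0], [0, 0, 0]], [66, [90, -100, 0], [0, 0, 0]], [66, [140, -100, 0], [0, 0, 0]], [66, [190, -100, 0], [0, 0, 0]], [66, [200, -100, 0], [0, 0, 0]], [66, [200, -100, 0], [0, 0, 0]]]'

```text
clock: 27.15
tcp_pos: [0.4311, -0.046, 0.1597]
orientation: [2.384, 2.036, 0.009]
contact_force: [0.0, 0.4, 0.6]
grip_width: 0.0659
```

```bash
python3 - <<'E'
from h import *
go(.5,-.25,.16,-9)
c=[]
for n in("top","side"):
    im,d=r.grab_frame(n); p=np.array([.497,-.258,.04]); x,y=np.round(proj(n,p)[0]).astype(int)
    print(n,x,y,hexfit(n,im,.04,x,y,vmin=150 if n=="top" else 180))
    W=world(n,d); print("top z",np.median([W[v,u,2] for v,u in np.argwhere(cv2.inRange(cv2.cvtColor(im,cv2.COLOR_RGB2HSV),(14,105,185),(26,255,255))>0) if abs(u-x)<18 and abs(v-y)<18]))
    c.append(cv2.resize(im,(560,420)) if n=="top" else cv2.resize(im[y-60:y+45,max(x-55,0):x+5+50],(240,229)))
cv2.imwrite("pics/end.png",cv2.hconcat([c[0],cv2.copyMakeBorder(c[1],0,420-c[1].shape[0],0,0,0)])[:,:,::-1])
E
```

```text
d [-190.6  100.     0.5] rv [ 0.0086 -0.     -0.0005] | tcp [431.1 -46.  159.7] yaw -9.0 F [0.  0.4 0.6] M [0.02 0.07 0.03] w 65.9 q [-0.71  0.2   0.77  2.22 -0.2   0.77  0.03] t 27.15
top 452 249 (array([ 0.49661193, -0.25513855]), np.float64(49.0), array([42.8, 44.7, 42. ]), np.float64(47.8))
top z 0.041610714580429864
side 326 394 (array([ 0.49695587, -0.25957189]), np.float64(51.0), array([43.8, 43.8, 42.5]), np.float64(48.4))
top z 0.03956002016865967
```

View pics/end.png

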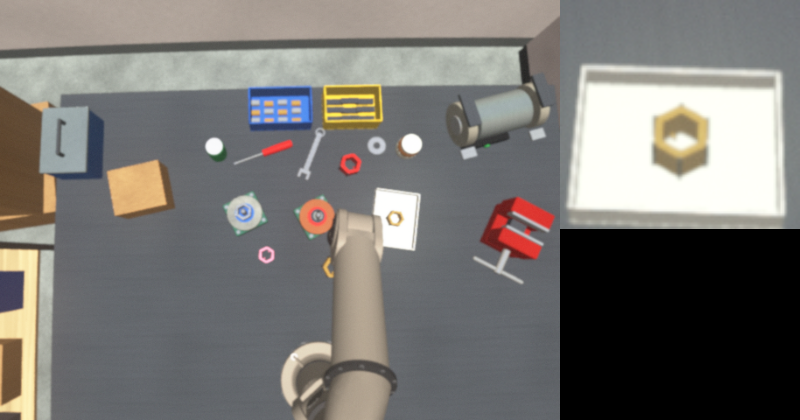

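The nut stands upright in the middle of the tray (side crop (680,135)). The spindle is bare, the bystanders are in place and the arm is clear. Handing in.

```bash
python3 -c "
from bench import r
print(r.hand_in())"
```

```text
the job is handed in; nothing more can be done
None
```

The brass nut is off its spindle and standing upright near the middle of the white tray, and the job is handed in. The hand-in gives no verdict, so I can't confirm the score.

**Unscrewing:** I turned it clockwise about 3.43 rad in a single grasp. I felt the catch from about 3.1 rad, as joint 7 torque of −0.06 to −0.11 N m. It then lifted straight off with no resistance. The contact forces I read stayed under about 6 N.

**Clearing the tip:** The nut's underside reached about 126 mm, well above the 102 mm needed.

**Placing:** I lowered it until it touched the tray floor, with about 13 N showing on the tool, then released it and moved the arm clear.

**Last checks:**
- **Position:** The nut's axis is at about (0.497, −0.257) m, against a tray centre of (0.496, −0.258) m. The two views differ by 4 mm in y, which is well inside the tray's limits.
- **Height and tilt:** The nut's top is at 40–42 mm, which matches it sitting flat on the floor (36 + 4 mm). It looks upright in the side view, but I did not measure the tilt angle.
- **Everything else:** The steel nut, the other stand and the bystanders look unmoved in the final picture. I did not measure them.
- **Time:** The clock was about 27 s of the 72 s allowed.

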